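# Twist-lock a price-card holder into the display rail

### The arm

A 6-joint arm with a two-finger parallel gripper is mounted at the origin on the work surface. World frame = base frame: x ahead of the robot, y to its left, z up, the work surface at z = 0. Lengths are in m, angles in rad, forces in N, time in s.
With the tool pointing down it reaches from about 0.25 to 0.775 m from the base axis. Payload 4 kg.
Tool frame: the origin (TCP) lies on the centre line of the jaws, within the pads' length; the fingertips stand 11 mm ahead of it and the grasp point (between the pads) lies 8 mm behind it; z points along the fingers, y is the direction in which the jaws open and shut (so a half turn about z gives the same grasp; the last joint's range is limited). The gripper opens to 85 mm and grips with 20 to 120 N. Pads are 22 mm wide; open, the fingers measure 114 mm over their backs; the gripper's body (76 mm by 85 mm) begins 54 mm behind the grasp point. The pads swing forward as they close: fully open they stand 13 mm farther back than shut.
Start: joints at [-1.384, 0.087, 1.371, -0, 1.684, -0.103], TCP at [0.157, -0.527, 0.219] pointing down, gripper open.
Joint ranges: [-3.1, 3.1], [-0.76, 2.03], [0.27, 2.55], [-1.08, 4.22], [0.17, 2.65], [-2.57, 2.57]. Speed limits (rad/s): [2.79, 2.79, 3.14, 3.14, 3.14, 3.14].

### API

Orientations are given as [roll, pitch, yaw] about the fixed x, y, z axes, in that order (R = Rz(yaw) Ry(pitch) Rx(roll)).
In Python, from plant import r, cams, sign_off, look_for gives the robot as it stands. The module is installed in compiled form; this text tells all that it offers.
- The arm moves only by the shell command python3 -m jog 'ROWS' [FORCE]. ROWS is JSON, a list of rows, each an object with "hand": the closure, from -1 (fully open) to 1 (shut); "travel": the shift along the world's x, y, z scaled (see below), a list of three; "twist": the turn about the world's z scaled (see below). A call has exactly 10 rows; each row shifts and turns the commanded pose from where the row before left it; what a row does not reach is not made up. The controller multiplies each number of a shift by 0.05 m and each number of a turn by 4 degrees. A row lasts 1/10 s, in which the tool goes at most 50 mm and 8.59 degrees, less where a joint would pass 70% of its speed; a pose out of reach is approached as far as the arm can. A call with a number of a shift or a turn outside -1 to 1 is refused whole. A call with a gripper value outside its range is refused whole. The fingers move at their own pace and stop on an object; FORCE is the grip in N (left out, the last holds). Time passes only in rows, so rows that do not move let the fingers close, or fill a call up. It gives the time, the measured TCP pose, the force and the opening at its end, in the units of the state.
- r.get_obs(): the state, without advancing time (a new reading comes with each control period).
- cams.grab_frame(name): name is "side" or "top" or "wrist"; returns a dict with "img" (480x640x3 uint8, blue, green, red), "depth" (480x640 float32, m along the optical axis (not along the pixel's ray), 0 where there is no reading), "vfov" (degrees; the focal length in pixels is half the picture's height over the tangent of half this angle, whatever the lens; pixels are square), "cx", "cy" (the principal point, pixels), "rvec" (rotation vector, rad) and "tvec" (3), from world to camera coordinates, as OpenCV has them; the wrist camera has in their place "tool_from_camera" (4x4, takes a point from camera to tool coordinates, whose origin is the TCP and whose axes are the flange's). Camera axes: x right, y down, z forward; pixel columns grow to the right and rows downward; lengths in m; the calibration is good to about 2 mm. A picture is of the moment at which its call begins: read the wrist's pose just before it.
- sign_off(): hands the job in, once; it reports no verdict.
Trained networks look in a picture, given as the dict that the camera call returned (one of the last four; its "shot" number tells which), for a name from the list of things; names that differ only in an ending like _2 or _b are one class to them, and where a whole thing is asked for, a point or a joint stands for the part that bears it (a point fixed in the world has none). Each returns a list of dicts, best first, with "score" (0 to 1); they miss things now and then, are a little off and sometimes report something else, mostly with a low value. They report only what shows in the picture. A call takes as long as a camera call. They do not tell look-alikes from the thing itself.
- look_for(picture, target): "bbox" ([left, top, width, height] in pixels, round what is visible of it).
The state is a dict: "t": time; "joint_pos": joint angles; "joint_velocities": joint speeds; "effort": joint torques, N m; "tool_pos": TCP position; "orientation": TCP orientation; "force": force on the tool from outside, world axes, zero at the start; "torque": the same for the moment, N m; "width": finger opening in m.
Only numpy, scipy, OpenCV 4.12 (cv2) and the standard library are available. Lean on these libraries where they do the work, as an engineer would, in place of code of your own. Each camera call takes 0.05 s, during which the arm holds its last target.

### The job

Take the price-card holder with the orange card out of the wooden rack and fix it upright in the slotted rail in front of the tray of mandarins: put its T foot down through the slot, press gently against its collar spring until the foot is below the lips, give it a quarter turn clockwise (seen from above), and let the spring lift it until the foot locks on the lips with the card square to the rail. Work by feel without forcing the rail, let go of it, and leave the trays and the other holder where they are.

Things in the scene. Friction and masses are not known exactly. Their poses are not given: they have to be found in the camera images.
- holder_grip (a point): Price-card holder with an ORANGE card: centre of its white card block, 10 mm thick (its x), 60 wide (y), 50 high, z up; 0.12 kg. Below it a stiff telescopic stem ends in a steel T foot. The holder's own origin, mid-underside of the foot, is 65 to 83 mm below this point, as the stem happens to be set (not measured; it keeps its length in use). Foot down in a rack pocket.
- spare_grip (a point): The same kind of holder with a GREEN card, same point and axes, in the other pocket. A bystander. Both: foot 34.4 mm long (x), 14 wide (y), a 6 mm bar carrying a middle block and end teeth 4.5 mm high with two 5 mm grooves between, centred 9.5 mm from the stem. A sprung black collar, 33 mm across, underside 11 mm above the foot's: 3 N start it upward, then 0.7 N per mm, 12 mm travel.
- rail: Aluminium C rail fixed to the table, 420 mm long (its y), 42 wide (x), 24 high; origin: middle of its underside. Inside 36 mm wide, floor 3 mm above the underside. With the foot's underside under 5.5 mm above the rail's it is below the lips and can turn, clockwise only (two corners are cut); walls stop it 6 degrees past square. Locked it is at 10 mm. Over 25 N between holder and rail spoils them.
- rail_slot (a point): Middle of the slot mouth in the rail's top, same axes as the rail: the slot is 16 mm wide (x), straight edged, and runs the rail's whole length (y). Lips 3 mm thick, their edges (3 mm) turned down 8 mm below this point; these edges enter the foot's grooves when it is turned square and rises.
- rack: Wooden block fixed to the table, 80 mm (x) by 170 mm (y), 34 mm high, origin under its centre. Two shallow pockets 42 by 19 mm at y = -45 and +45 mm; each takes a holder's foot, long side along x. Which holder stands in which pocket varies.
- tray_mandarins: Cardboard tray of ORANGE fruit, 160 mm (x) by 115 mm (y), origin under its centre, fruit tops 53 mm high. One of three loose trays side by side along the rail, on the rail's -x side; their order varies. The holder goes into the rail level with this tray's middle.
- tray_limes: Red plastic tray of green limes, same size, height and origin as the mandarin tray. A bystander.
- tray_lemons: Blue plastic tray of yellow lemons, same size, height and origin as the mandarin tray. A bystander.
Things that resemble listed ones, but are neither listed nor needed, are in the scene too. Leave any blue look-alike of the part that bears holder_grip alone.

How it is judged:
By the outcome, as a careful person would: the job done as asked, in the order asked, and still so for the second after the job is handed in, with the robot touching nothing.
It also fails if it takes over 64 s, if anything falls off the work surface, if the arm or the gripper's body presses on something with over 40 N, if the wrist force passes 120 N, or if a joint passes its speed limit or range.

## Working session

There is one attempt and no reset: what is moved stays moved. The work goes in short steps, Python scripts to look and compute and a shell command to move; the robot and the scene stay as the last step left them, time stands still between calls to the robot, and variables do not carry over. Pictures are saved under pics/ and viewed, and the job is handed in when it is done.

```bash
mkdir -p pics
cat > h.py <<'E'
import numpy as np, cv2
from plant import r, cams, sign_off, look_for
def K(f):
    h=f["img"].shape[0]; fl=h/2/np.tan(np.radians(f["vfov"])/2); return fl
def cloud(f,obs=None):
    fl=K(f); d=f["depth"]; v,u=np.mgrid[:d.shape[0],:d.shape[1]]
    P=np.stack([(u-f["cx"])/fl*d,(v-f["cy"])/fl*d,d],-1)
    if "rvec" in f:
        R=cv2.Rodrigues(np.array(f["rvec"],float))[0]; t=np.array(f["tvec"],float).ravel()
        return (P-t)@R
    from scipy.spatial.transform import Rotation as Ro
    T=np.array(f["tool_from_camera"]); Rt=Ro.from_euler("xyz",obs["orientation"]).as_matrix()
    return (P@T[:3,:3].T+T[:3,3])@Rt.T+np.array(obs["tool_pos"])
E
python3 - <<'E'
from h import *
o=r.get_obs(); print({k:np.round(v,4) for k,v in o.items()})
for n in ["top","side","wrist"]:
    ob=r.get_obs(); f=cams.grab_frame(n); cv2.imwrite(f"pics/{n}0.png",f["img"])
    np.savez(f"{n}0.npz",P=cloud(f,ob),img=f["img"],d=f["depth"])
    for t in ["holder_grip","rail","rack","tray_mandarins","tray_limes","tray_lemons"]:
        print(n,t,[(np.round(x["bbox"]).tolist(),round(x["score"],2)) for x in look_for(f,t)])
E
```

```text
{'t': np.float64(0.0), 'joint_pos': array([-1.3841,  0.088 ,  1.3723,  0.    ,  1.6836, -0.1031]), 'joint_velocities': array([-0.0001, -0.0007,  0.0014, -0.0001,  0.0011,  0.0012]), 'effort': array([-1.30000e-03, -3.51873e+01, -3.13276e+01, -3.00000e-04,
        1.09000e-02, -0.00000e+00]), 'tool_pos': array([ 0.1571, -0.5265,  0.2177]), 'orientation': array([-3.1393e+00, -3.0000e-04,  2.8980e-01]), 'force': array([ 0.1417, -0.7482, -0.1785]), 'torque': array([ 0.0411, -0.0293, -0.0223]), 'width': np.float64(0.0858)}
top holder_grip [([402.0, 292.0, 41.0, 11.0], 0.86), ([480.0, 269.0, 27.0, 41.0], 0.75), ([457.0, 341.0, 40.0, 21.0], 0.75)]
top rail [([116.0, 136.0, 253.0, 54.0], 0.89)]
top rack [([451.0, 213.0, 53.0, 100.0], 0.72)]
top tray_mandarins [([126.0, 176.0, 79.0, 96.0], 0.86)]
top tray_limes [([272.0, 185.0, 71.0, 94.0], 0.57)]
top tray_lemons [([196.0, 176.0, 75.0, 98.0], 0.58)]
side holder_grip [([364.0, 171.0, 11.0, 35.0], 0.74), ([402.0, 148.0, 19.0, 31.0], 0.59)]
side rail [([163.0, 231.0, 109.0, 228.0], 0.68)]
side rack [([309.0, 158.0, 74.0, 36.0], 0.67)]
side tray_mandarins [([221.0, 346.0, 116.0, 95.0], 0.79), ([238.0, 292.0, 106.0, 70.0], 0.52)]
side tray_limes [([261.0, 237.0, 96.0, 68.0], 0.69)]
side tray_lemons [([237.0, 290.0, 108.0, 72.0], 0.85)]
wrist holder_grip [([124.0, 0.0, 24.0, 9.0], 0.66)]
wrist rail []
wrist rack []
wrist tray_mandarins []
wrist tray_limes []
wrist tray_lemons []
```

View pics/top0.png

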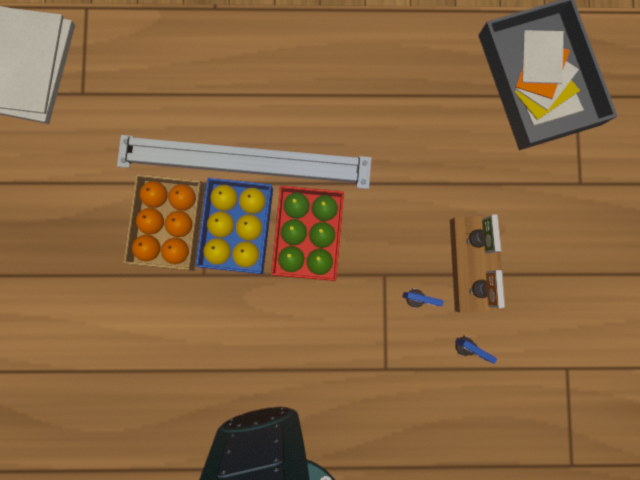

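View pics/side0.png

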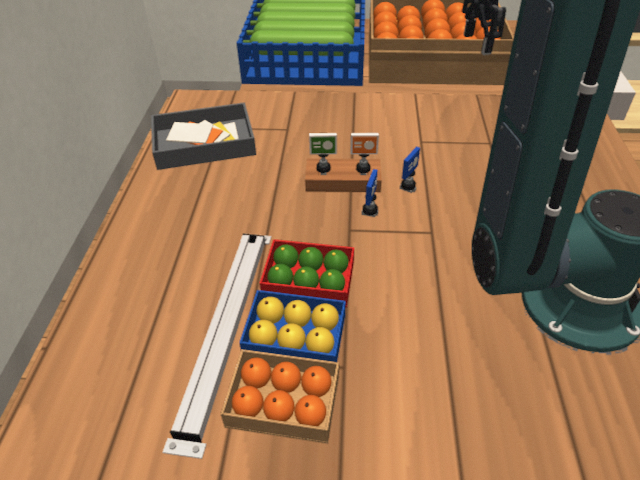

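View pics/wrist0.png

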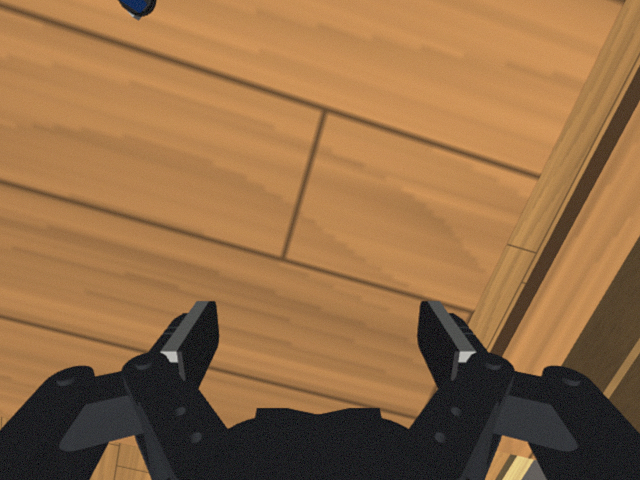

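Run:
```python
import numpy as np, cv2
z=np.load("top0.npz");P=z["P"];img=z["img"]
def p(u,v): return np.round(np.median(P[v-1:v+2,u-1:u+2].reshape(-1,3),0),4)
for n,u,v in [("rail L",160,150),("rail R",340,165),("mand",150,222),("lem",234,228),("lime",309,233),("rack",462,265),("or top",500,289),("gr top",494,233),("blue1",425,298),("blue2",478,350),("bin",540,110)]: print(n,p(u,v))
cv2.imwrite("pics/crop1.png",cv2.resize(img[200:370,390:520],None,fx=4.4,fy=3.5,interpolation=cv2.INTER_CUBIC))
s=np.load("side0.npz")["img"]
cv2.imwrite("pics/crop2.png",cv2.resize(s[120:220,290:430],None,fx=5,fy=5,interpolation=cv2.INTER_CUBIC))
```

```text
rail L [0.6578 0.24   0.0034]
rail R [ 0.6296 -0.0956  0.0043]
mand [0.5151 0.2387 0.0517]
lem [0.5087 0.1001 0.0058]
lime [ 0.4989 -0.0381  0.0375]
rack [ 0.4402 -0.3109  0.0357]
or top [ 0.3977 -0.3423  0.1301]
gr top [ 0.4872 -0.3358  0.1283]
blue1 [ 0.3833 -0.2291  0.1001]
blue2 [ 0.2991 -0.3139  0.0994]
bin [ 0.7307 -0.469   0.024 ]
```

View pics/crop2.png

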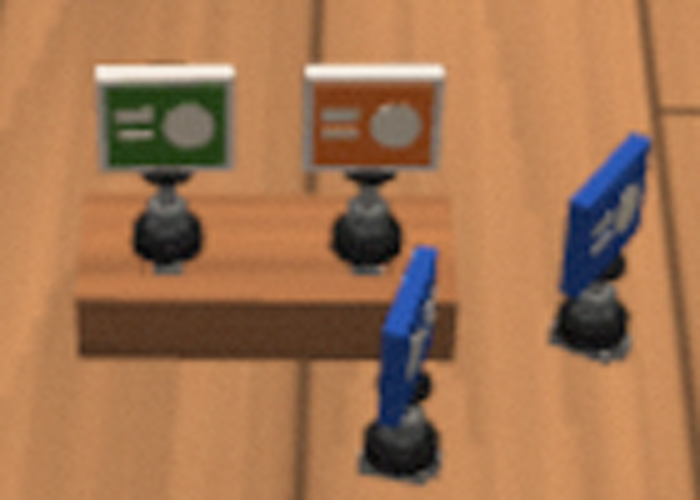

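View pics/crop1.png

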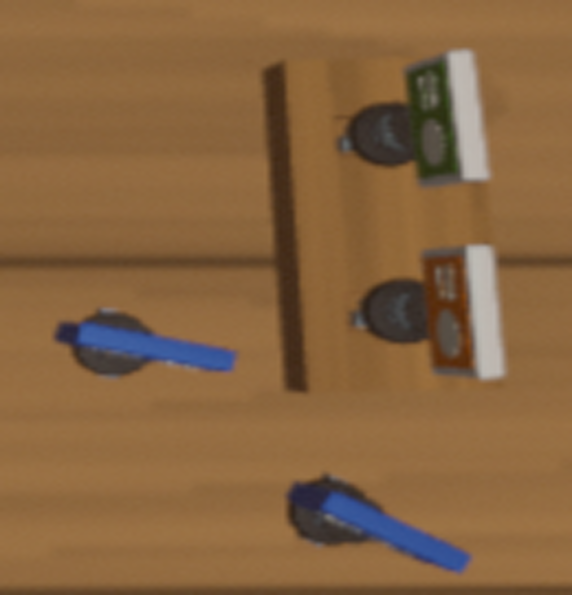

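Run:
```python
import numpy as np, cv2
z=np.load("top0.npz");P=z["P"];img=z["img"]
X,Y,Z=P[...,0],P[...,1],P[...,2]
# rail
m=(X>0.58)&(X<0.72)&(Y>-0.16)&(Y<0.32)&(Z>0.019)&(Z<0.03)
q=P[m]; print("rail top",len(q),q[:,2].mean())
rect=cv2.minAreaRect((q[:,:2]*1000).astype(np.float32)); print(rect)
# per-y slices: edges & slot
for y0 in np.arange(-0.1,0.31,0.04):
    s=(np.abs(Y-y0)<0.006)&(X>0.59)&(X<0.71)
    a=P[s]; top=a[(a[:,2]>0.019)&(a[:,2]<.03)]; fl=a[(a[:,2]<0.012)&(a[:,0]>top[:,0].min()+.005)&(a[:,0]<top[:,0].max()-.005)]
    print(round(y0,2),top[:,0].min().round(4),top[:,0].max().round(4),len(fl),fl[:,0].min().round(4) if len(fl) else 0,fl[:,0].max().round(4) if len(fl) else 0)
# trays
for n,(x0,x1,y0,y1),c in [("mand",(.42,.61,.16,.32),0)]:
    m=(X>x0)&(X<x1)&(Y>y0)&(Y<y1)&(Z>0.015)&(Z<.07)
    print(n,cv2.minAreaRect((P[m][:,:2]*1000).astype(np.float32)))
hsv=cv2.cvtColor(img,cv2.COLOR_BGR2HSV)
o=(hsv[...,0]<14)&(hsv[...,1]>200)&(hsv[...,2]>150)&(X>.42)&(X<.6)&(Y>.12)&(Y<.34)&(Z>.02)
o=cv2.morphologyEx(o.astype(np.uint8),cv2.MORPH_OPEN,np.ones((3,3)))
n,l,st,ce=cv2.connectedComponentsWithStats(o)
C=[]
for i in range(1,n):
    if st[i,4]>100:
        pp=P[l==i]; tp=pp[pp[:,2]>pp[:,2].max()-.004]; C.append(pp.mean(0)); print("fruit",st[i,4],pp.mean(0).round(4),tp.mean(0).round(4))
print(np.mean(C,0))
# cards
for n,(x0,x1) in [("orange",(.36,.44)),("green",(.44,.54))]:
    m=(X>x0)&(X<x1)&(Y>-.4)&(Y<-.28)&(Z>.119)
    q=P[m];print(n,len(q),q.mean(0).round(4),q[:,2].max(),cv2.minAreaRect((q[:,:2]*1000).astype(np.float32)))
m=(X>.34)&(X<.55)&(Y>-.41)&(Y<-.26)&(Z>.029)&(Z<.039)
print("rack",P[m].mean(0),cv2.minAreaRect((P[m][:,:2]*1000).astype(np.float32)))
```

```text
rail top 3808 0.024464013545489667
((611.6806030273438, 86.24349975585938), (426.7203674316406, 93.19110870361328), 85.01155853271484)
-0.1 0.5987 0.6411 47 0.6175 0.632
-0.06 0.602 0.645 53 0.6212 0.6356
-0.02 0.6057 0.6483 45 0.6247 0.6392
0.02 0.6098 0.6526 44 0.6288 0.6427
0.06 0.6131 0.6561 46 0.6314 0.6462
0.1 0.5902 0.6591 100 0.6005 0.6483
0.14 0.5915 0.6625 111 0.6066 0.6524
0.18 0.5907 0.6661 123 0.6027 0.6559
0.22 0.5939 0.6688 132 0.6064 0.6596
0.26 0.5982 0.6738 126 0.6109 0.6641
0.3 0.6334 0.6719 12 0.6392 0.6664
mand ((518.0921020507812, 216.78160095214844), (126.73443603515625, 160.29966735839844), 84.07249450683594)
nan
orange 325 [ 0.3984 -0.3402  0.128 ] 0.1334743888240872 ((398.69647216796875, -341.37762451171875), (59.211997985839844, 11.38858699798584), 2.2221484184265137)
green 310 [ 0.4878 -0.3376  0.1273] 0.13259794983533832 ((488.51885986328125, -338.42889404296875), (59.77351379394531, 12.21741771697998), 2.2776803970336914)
rack [ 0.44156872 -0.32940545  0.03489845] ((443.8655090332031, -341.2578125), (170.1390838623047, 82.15505981445312), 1.566502332687378)
  return _methods._mean(a, axis=axis, dtype=dtype,
  ret = ret.dtype.type(ret / rcount)
```

The top view shows the orange card at (497,289), on the rack's near pocket. The green card is at (490,233). The blue look-alikes stand on the table at (423,298) and (476,350). Only the one at (497,289) is a white block with an orange card in the rack, and the crop confirms it. The mandarins are the leftmost tray at (165,222). I'm moving over the holder with the wrist turned about 165°, so that the later clockwise turn stays within joint range.

```bash
A='{"hand":-0.2,"travel":[0.12,0.09,0.04],"twist":1}'
python3 -m jog '[{"hand":-0.2,"travel":[0.12,0.09,0.04],"twist":1},{"hand":-0.2,"travel":[0.12,0.09,0.04],"twist":1},{"hand":-0.2,"travel":[0.12,0.09,0.04],"twist":1},{"hand":-0.2,"travel":[0.12,0.09,0.04],"twist":1},{"hand":-0.2,"travel":[0.12,0.09,0.04],"twist":1},{"hand":-0.2,"travel":[0.12,0.09,0.04],"twist":1},{"hand":-0.2,"travel":[0.12,0.09,0.04],"twist":1},{"hand":-0.2,"travel":[0.12,0.09,0.04],"twist":1},{"hand":-0.2,"travel":[0.12,0.09,0.04],"twist":1},{"hand":-0.2,"travel":[0.12,0.09,0.04],"twist":1}]' 40
```

```text
t: 2.05
tool_pos: [0.2174, -0.4819, 0.2391]
orientation: [3.141, 0.0, 0.991]
force: [-0.2, 0.1, -0.4]
width: 0.0513
```

```bash
python3 -m jog '[{"hand":-0.2,"travel":[0.12,0.09,0.04],"twist":1},{"hand":-0.2,"travel":[0.12,0.09,0.04],"twist":1},{"hand":-0.2,"travel":[0.12,0.09,0.04],"twist":1},{"hand":-0.2,"travel":[0.12,0.09,0.04],"twist":1},{"hand":-0.2,"travel":[0.12,0.09,0.04],"twist":1},{"hand":-0.2,"travel":[0.12,0.09,0.04],"twist":1},{"hand":-0.2,"travel":[0.12,0.09,0.04],"twist":1},{"hand":-0.2,"travel":[0.12,0.09,0.04],"twist":1},{"hand":-0.2,"travel":[0.12,0.09,0.04],"twist":1},{"hand":-0.2,"travel":[0.12,0.09,0.04],"twist":1}]'
python3 -m jog '[{"hand":-0.2,"travel":[0.12,0.09,0.04],"twist":1},{"hand":-0.2,"travel":[0.12,0.09,0.04],"twist":1},{"hand":-0.2,"travel":[0.12,0.09,0.04],"twist":1},{"hand":-0.2,"travel":[0.12,0.09,0.04],"twist":1},{"hand":-0.2,"travel":[0.12,0.09,0.04],"twist":1},{"hand":-0.2,"travel":[0.12,0.09,0.04],"twist":1},{"hand":-0.2,"travel":[0.12,0.09,0.04],"twist":1},{"hand":-0.2,"travel":[0.12,0.09,0.04],"twist":1},{"hand":-0.2,"travel":[0.12,0.09,0.04],"twist":1},{"hand":-0.2,"travel":[0.12,0.09,0.04],"twist":1}]'
python3 -m jog '[{"hand":-0.2,"travel":[0.12,0.1,0.04],"twist":1},{"hand":-0.2,"travel":[0.12,0.1,0.04],"twist":1},{"hand":-0.2,"travel":[0.12,0.1,0.04],"twist":1},{"hand":-0.2,"travel":[0.12,0.1,0.04],"twist":1},{"hand":-0.2,"travel":[0.12,0.1,0.04],"twist":1},{"hand":-0.2,"travel":[0.12,0.1,0.04],"twist":1},{"hand":-0.2,"travel":[0.12,0.1,0.04],"twist":1},{"hand":-0.2,"travel":[0.12,0.1,0.04],"twist":1},{"hand":-0.2,"travel":[0.12,0.1,0.04],"twist":1},{"hand":-0.2,"travel":[0.12,0.1,0.04],"twist":1}]'
python3 - <<'E'
from h import *
o=r.get_obs(); print({k:np.round(o[k],4) for k in ["tool_pos","orientation","joint_pos","width","force"]})
f=cams.grab_frame("wrist"); cv2.imwrite("pics/wrist1.png",f["img"]); np.savez("w1.npz",P=cloud(f,o),img=f["img"])
print(np.round(f["tool_from_camera"],3))
E
```

```text
t: 3.05
tool_pos: [0.2774, -0.4369, 0.259]
orientation: [3.142, 0.0, 1.689]
force: [0.7, -0.5, -0.1]
width: 0.0508
t: 4.05
tool_pos: [0.3374, -0.3919, 0.2791]
orientation: [3.142, 0.0, 2.387]
force: [-0.3, 0.5, 0.5]
width: 0.0512
t: 5.05
tool_pos: [0.3974, -0.3419, 0.2991]
orientation: [3.142, 0.0, 3.085]
force: [0.5, -0.4, -0.2]
width: 0.0513
{'tool_pos': array([ 0.3974, -0.3419,  0.2991]), 'orientation': array([3.1416e+00, 1.0000e-04, 3.0852e+00]), 'joint_pos': array([-8.1870e-01,  2.7800e-02,  1.2758e+00,  1.0000e-04,  1.8379e+00,
       -2.3330e+00]), 'width': np.float64(0.0513), 'force': array([ 0.4876, -0.4126, -0.1956])}
[[-0.    -0.954 -0.299  0.076]
 [ 1.    -0.     0.     0.   ]
 [-0.    -0.299  0.954 -0.155]
 [ 0.     0.     0.     1.   ]]
```

View pics/wrist1.png

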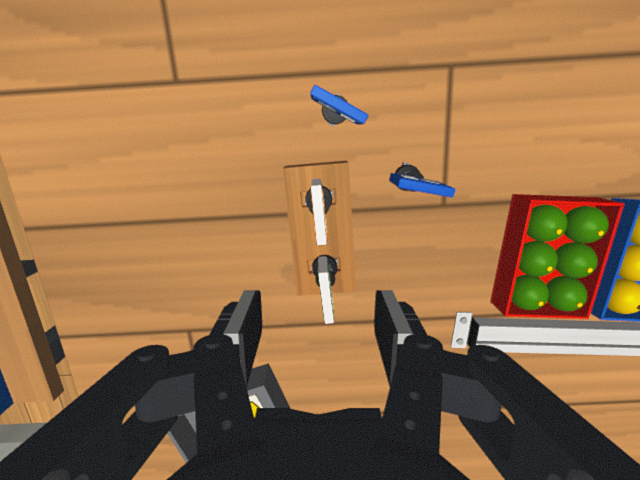

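Run:
```python
import numpy as np, cv2
z=np.load("w1.npz");P=z["P"];X,Y,Z=P[...,0],P[...,1],P[...,2]
for n,(x0,x1) in [("orange",(.36,.44)),("green",(.445,.54))]:
    m=(X>x0)&(X<x1)&(Y>-.4)&(Y<-.28)&(Z>.1)
    q=P[m];zt=np.percentile(q[:,2],90);q=q[q[:,2]>zt-.012]
    ql=q; print(n,len(q),zt.round(4),q.mean(0).round(4),q.min(0).round(4),q.max(0).round(4),cv2.minAreaRect((q[:,:2]*1000).astype(np.float32)))
    d=q[:,:2]-q[:,:2].mean(0);print(np.degrees(np.arctan(np.linalg.svd(d,full_matrices=False)[2][0,1]/np.linalg.svd(d,full_matrices=False)[2][0,0])))
    m=(X>x0)&(X<x1)&(Y>-.4)&(Y<-.25)&(Z>.04)&(Z<.09); q=P[m]; print(" below",len(q),np.percentile(q[:,2],[5,50,95]) if len(q) else 0, q.mean(0) if len(q) else 0)
m=(X>.34)&(X<.55)&(Y>-.41)&(Y<-.26)&(Z>.03)&(Z<.039)
print("rack",P[m].mean(0),cv2.minAreaRect((P[m][:,:2]*1000).astype(np.float32)))
```

```text
orange 24302 0.4029 [ 0.3846 -0.3397  0.3991] [ 0.3752 -0.4     0.3909] [ 0.4059 -0.28    0.4114] ((389.7384033203125, -340.22052001953125), (120.2119369506836, 26.830053329467773), 86.7826156616211)
86.70006194332053
 below 391 [0.04371919 0.06980264 0.0853971 ] [ 0.39103581 -0.32023161  0.0639486 ]
green 564 0.1287 [ 0.4865 -0.3383  0.1272] [ 0.4589 -0.3451  0.1175] [ 0.5191 -0.3313  0.13  ] ((489.1034851074219, -338.23760986328125), (60.31804275512695, 10.988842964172363), 3.765841484069824)
3.8013008331623284
 below 340 [0.0435788  0.04632163 0.08434298] [ 0.48383435 -0.33715121  0.05935673]
rack [ 0.43677405 -0.34040141  0.03423748] ((444.6102600097656, -340.3376770019531), (170.57638549804688, 80.19658660888672), 1.6428972482681274)
```

Run:
```python
import numpy as np, cv2
z=np.load("w1.npz");P=z["P"];X,Y,Z=P[...,0],P[...,1],P[...,2]
m=(X>.35)&(X<.44)&(Y>-.4)&(Y<-.28)&(Z>.1)&(Z<.15); q=P[m]; print(np.percentile(q[:,2],[5,20,50,80,95,100]))
for lo in(.118,.126):
    k=q[q[:,2]>lo];print(len(k),k.mean(0),k.min(0),k.max(0),cv2.minAreaRect((k[:,:2]*1000).astype(np.float32)))
    d=k[:,:2]-k[:,:2].mean(0);v=np.linalg.svd(d,full_matrices=False)[2][0];print(np.degrees(np.arctan2(v[1],v[0])))
```

```text
[0.11562772 0.12768334 0.12878172 0.12953447 0.13008662 0.13106774]
673 [ 0.39762046 -0.3408637   0.12851058] [ 0.36923366 -0.34702984  0.11841755] [ 0.42867767 -0.33450878  0.13106774] ((399.0066833496094, -340.8816223144531), (59.50574493408203, 10.972308158874512), 2.2182278633117676)
2.2834244958746246
618 [ 0.39808049 -0.34088471  0.12889914] [ 0.3692898  -0.34672751  0.12600619] [ 0.42867767 -0.33456385  0.13106774] ((399.00482177734375, -340.7998046875), (59.50935745239258, 10.536749839782715), 2.2837281227111816)
2.311110833029187
```

```bash
python3 -m jog '[{"hand":-0.2,"travel":[0.02,0.02,0],"twist":0.7},{"hand":-0.2,"travel":[0.01,0,-0.3],"twist":0.675},{"hand":-0.2,"travel":[0,0,-0.5],"twist":0},{"hand":-0.2,"travel":[0,0,-0.6],"twist":0},{"hand":-0.2,"travel":[0,0,-0.6],"twist":0},{"hand":-0.2,"travel":[0,0,-0.6],"twist":0},{"hand":-0.2,"travel":[0,0,-0.6],"twist":0},{"hand":-0.2,"travel":[0,0,-0.5],"twist":0},{"hand":-0.2,"travel":[0,0,-0.3],"twist":0},{"hand":-0.2,"travel":[0,0,-0.06],"twist":0}]' 60
python3 -m jog '[{"hand":1,"travel":[0,0,0],"twist":0},{"hand":1,"travel":[0,0,0],"twist":0},{"hand":1,"travel":[0,0,0],"twist":0},{"hand":1,"travel":[0,0,0],"twist":0},{"hand":1,"travel":[0,0,0],"twist":0},{"hand":1,"travel":[0,0,0],"twist":0},{"hand":1,"travel":[0,0,0],"twist":0},{"hand":1,"travel":[0,0,0],"twist":0},{"hand":1,"travel":[0,0,0],"twist":0},{"hand":1,"travel":[0,0,0],"twist":0}]' 60
python3 - <<'E'
from h import *
o=r.get_obs(); print({k:np.round(o[k],4) for k in ["t","tool_pos","orientation","joint_pos","width","force","torque"]})
E
```

```text
t: 6.1
tool_pos: [0.3972, -0.3399, 0.0932]
orientation: [3.138, -0.004, -3.106]
force: [-0.2, 0.6, -0.4]
width: 0.0514
t: 7.1
tool_pos: [0.3994, -0.3418, 0.0976]
orientation: [-3.139, 0.002, -3.105]
force: [-0.2, 1.0, 5.5]
width: 0.0086
{'t': np.float64(7.1), 'tool_pos': array([ 0.3994, -0.3418,  0.0976]), 'orientation': array([-3.1394e+00,  2.2000e-03, -3.1048e+00]), 'joint_pos': array([-8.1570e-01,  8.7400e-02,  1.6142e+00,  2.0000e-04,  1.4369e+00,
       -2.4233e+00]), 'width': np.float64(0.0086), 'force': array([-0.2302,  0.9863,  5.5236]), 'torque': array([ 0.0992, -0.0219, -0.0256])}
```

```bash
python3 -m jog '[{"hand":1,"travel":[0,0,0.1],"twist":0},{"hand":1,"travel":[0,0,0.2],"twist":0},{"hand":1,"travel":[0,0,0.4],"twist":0},{"hand":1,"travel":[0,0,0.4],"twist":0},{"hand":1,"travel":[0,0,0.4],"twist":-0.3},{"hand":1,"travel":[0,0,0.4],"twist":-0.3},{"hand":1,"travel":[0,0,0.4],"twist":-0.3},{"hand":1,"travel":[0,0,0.4],"twist":-0.3},{"hand":1,"travel":[0,0,0.2],"twist":-0.3},{"hand":1,"travel":[0,0,0.1],"twist":-0.325}]'
python3 - <<'E'
from h import *
o=r.get_obs(); print({k:np.round(o[k],4) for k in ["t","tool_pos","orientation","width","force","torque"]})
f=cams.grab_frame("side"); cv2.imwrite("pics/s1.png",f["img"]); np.savez("s1.npz",P=cloud(f,o),img=f["img"])
print(look_for(f,"holder_grip"))
E
```

```text
t: 8.1
tool_pos: [0.3988, -0.3413, 0.2471]
orientation: [-3.141, 0.001, 3.049]
force: [0.4, -1.2, -1.0]
width: 0.0088
{'t': np.float64(8.1), 'tool_pos': array([ 0.3988, -0.3413,  0.2471]), 'orientation': array([-3.1405e+00,  1.2000e-03,  3.0495e+00]), 'width': np.float64(0.0088), 'force': array([ 0.429 , -1.2085, -0.9585]), 'torque': array([-0.0299,  0.0581,  0.0188])}
[{'bbox': [398.4, 145.5, 21.5, 34.4], 'score': 0.93}, {'bbox': [352.5, 65.0, 30.8, 28.7], 'score': 0.59}, {'bbox': [364.4, 171.3, 11.4, 36.5], 'score': 0.57}]
```

View pics/s1.png

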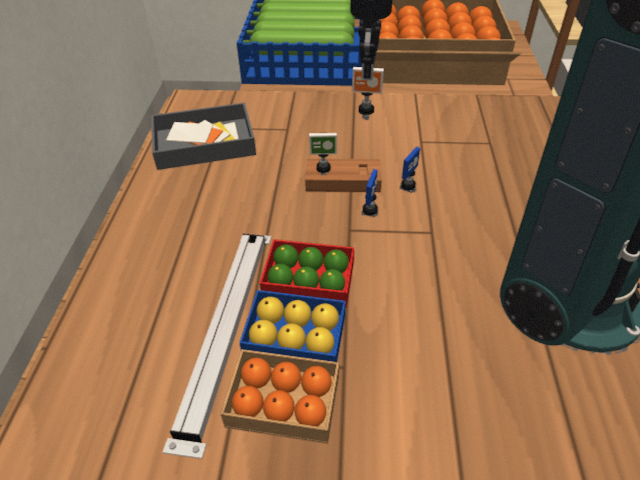

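Run:
```python
import numpy as np
z=np.load("top0.npz");P=z["P"]
c=[]
for u,v in [(153,194),(182,197),(149,221),(178,224),(146,248),(174,250)]:
    q=P[v-4:v+5,u-4:u+5].reshape(-1,3); c.append(q.mean(0))
c=np.array(c);print(c.round(4));m=c.mean(0);print(m)
X,Y,Z=P[...,0],P[...,1],P[...,2]
E_=[]
ys=np.arange(-.08,.27,.01)
for y0 in ys:
    a=P[(np.abs(Y-y0)<.005)&(X>.5+.1+.0908*y0)&(X<.7)]
    # restrict to rail band
    a=a[np.abs(a[:,0]-.6291-.0908*a[:,1])<.03]
    d=a[:,0]-.0908*a[:,1]; t=(a[:,2]>.019)&(a[:,2]<.029)
    fl=(a[:,2]<.012)&(np.abs(d-.629)<.012)
    E_.append((np.percentile(d[t&(d<.6291)],3) ,np.percentile(d[t],98.5),d[fl].min(),d[fl].max()))
E_=np.array(E_)
for i in range(4): print(np.polyfit(ys,E_[:,i],1), E_[:,i].std())
b=np.radians(-5.2);x0=.6291
# intersect
s=np.linspace(0,.3,3001); L=m[:2]+s[:,None]*[np.cos(b),np.sin(b)]
i=np.argmin(abs(L[:,0]-x0-.0908*L[:,1])); print(L[i])
```

```text
[[0.5649 0.2352 0.051 ]
 [0.5596 0.1845 0.0511]
 [0.5171 0.2405 0.0515]
 [0.5118 0.1901 0.0514]
 [0.4699 0.2443 0.051 ]
 [0.4663 0.1956 0.0521]]
[0.51492451 0.2150332  0.05134934]
[-0.00261439  0.60802002] 0.00032095606992502037
[-0.0035257   0.64976627] 0.0004930848171150624
[-0.002002    0.62648816] 0.0004099386569722259
[-0.00199627  0.64034353] 0.000452759004183392
[0.64757631 0.20296094]
```

```bash
python3 -m jog '[{"hand":1,"travel":[0.1,0.2,0],"twist":0},{"hand":1,"travel":[0.2,0.4,0],"twist":0},{"hand":1,"travel":[0.25,0.6,0],"twist":0},{"hand":1,"travel":[0.3,0.6,0],"twist":0},{"hand":1,"travel":[0.3,0.6,0],"twist":0},{"hand":1,"travel":[0.3,0.6,0],"twist":0},{"hand":1,"travel":[0.3,0.6,0],"twist":0},{"hand":1,"travel":[0.3,0.6,0],"twist":0},{"hand":1,"travel":[0.3,0.6,0],"twist":0},{"hand":1,"travel":[0.3,0.6,0],"twist":0}]'
python3 -m jog '[{"hand":1,"travel":[0.3,0.6,-0.1],"twist":0},{"hand":1,"travel":[0.3,0.6,-0.2],"twist":0},{"hand":1,"travel":[0.3,0.6,-0.2],"twist":0},{"hand":1,"travel":[0.3,0.6,-0.2],"twist":0},{"hand":1,"travel":[0.3,0.6,-0.2],"twist":0},{"hand":1,"travel":[0.3,0.6,-0.2],"twist":0},{"hand":1,"travel":[0.2,0.6,-0.2],"twist":0},{"hand":1,"travel":[0.2,0.6,-0.2],"twist":0},{"hand":1,"travel":[0.1,0.5,0],"twist":0},{"hand":1,"travel":[0.01,0.4,0],"twist":0}]'
python3 - <<'E'
from h import *
o=r.get_obs(); print({k:np.round(o[k],4) for k in ["t","tool_pos","orientation","joint_pos","width","force","torque"]})
for n in ["side","top","wrist"]:
    o=r.get_obs();f=cams.grab_frame(n); cv2.imwrite(f"pics/{n}2.png",f["img"]); np.savez(f"{n}2.npz",P=cloud(f,o),img=f["img"],fl=K(f),c=[f["cx"],f["cy"]],rvec=f.get("rvec",0),tvec=f.get("tvec",0))
    if n=="side":cv2.imwrite("pics/side2c.png",cv2.resize(f["img"][200:440,120:400],None,fx=2.5,fy=2.5))
E
```

```text
t: 9.2
tool_pos: [0.531, -0.0687, 0.2445]
orientation: [3.141, -0.003, 3.052]
force: [-0.1, 0.3, -1.2]
width: 0.0083
t: 10.2
tool_pos: [0.6455, 0.2162, 0.1681]
orientation: [-3.141, -0.004, 3.052]
force: [-0.0, -0.1, -1.0]
width: 0.0087
{'t': np.float64(10.2), 'tool_pos': array([0.6455, 0.2162, 0.1681]), 'orientation': array([-3.1407, -0.0044,  3.0524]), 'joint_pos': array([ 2.3960e-01,  3.9730e-01,  1.0952e+00,  6.0000e-04,  1.6535e+00,
       -1.2419e+00]), 'width': np.float64(0.0087), 'force': array([-0.0092, -0.1249, -1.0251]), 'torque': array([0.0333, 0.0039, 0.0001])}
```

View pics/side2.png

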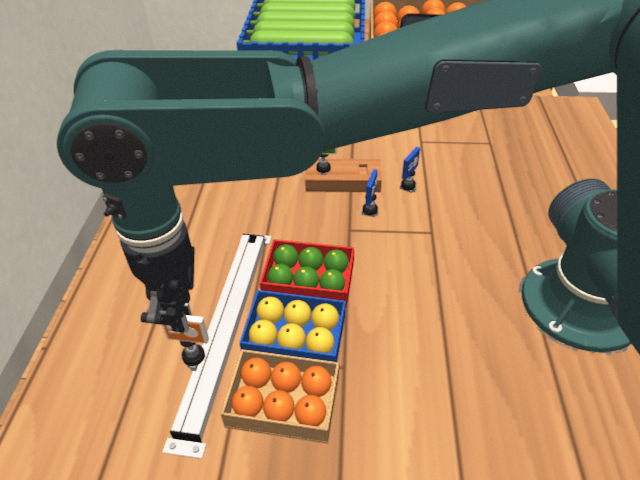

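View pics/top2.png

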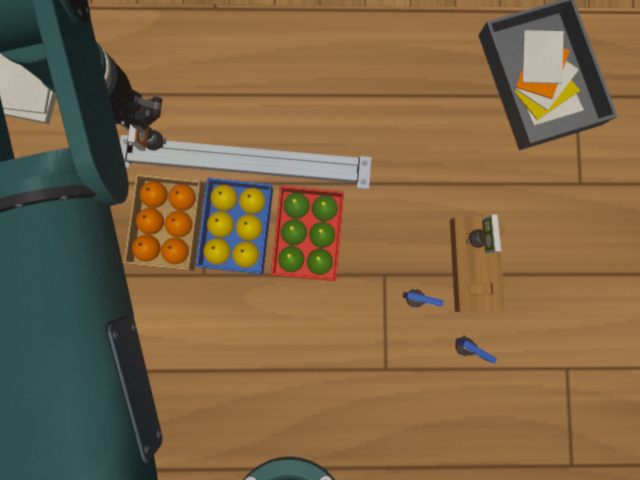

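View pics/wrist2.png

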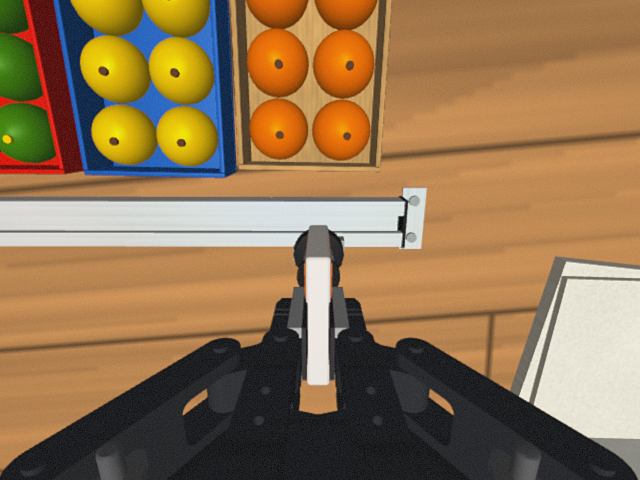

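Run:
```python
import numpy as np, cv2
z=np.load("wrist2.npz");P=z["P"];X,Y,Z=P[...,0],P[...,1],P[...,2]
# card top
m=np.zeros(Z.shape,bool);m[226:386,296:340]=1
print(P[[230,260,300,340,380],[318]*5].round(4))
zz=P[300:380,310:326,2];zt=np.median(zz);print("cardtop z",zt)
k=P[m&(abs(Z-zt)<.006)];print(len(k),k.mean(0),k.min(0),k.max(0),cv2.minAreaRect((k[:,:2]*1000).astype(np.float32)))
# collar/foot
for u,v in [(318,250),(305,255),(330,252),(318,275),(341,238),(318,262)]: print(u,v,P[v,u].round(4))
# rail
ys=np.arange(.0,.28,.02)
for y0 in ys:
    a=P[(abs(Y-y0)<.004)&(X>.58)&(X<.69)&(Z<.035)]
    t=a[(a[:,2]>.018)&(a[:,2]<.03)]; t=t[abs(t[:,0]-.0878*t[:,1]-.629)<.03]; f=a[(a[:,2]<.014)&(abs(a[:,0]-.0878*a[:,1]-.629)<.014)]
    if len(t) and len(f): print(round(y0,2),len(t),t[:,2].mean().round(4),t[:,0].min().round(4),t[:,0].max().round(4),f[:,0].min().round(4),f[:,0].max().round(4))
# tray mandarin edges in wrist:
```

```text
[[0.6157 0.2204 0.1619]
 [0.6171 0.2202 0.2   ]
 [0.6339 0.2188 0.2008]
 [0.6526 0.2171 0.2003]
 [0.6723 0.2154 0.2006]]
cardtop z 0.2008565795775014
3417 [0.64082266 0.21794774 0.200711  ] [0.61496294 0.20952749 0.19486837] [0.67544773 0.22744555 0.20672816] ((644.8754272460938, 216.4827423095703), (17.799564361572266, 60.35298538208008), 78.82123565673828)
318 250 [0.6157 0.2204 0.1921]
305 255 [0.6194 0.2145 0.1866]
330 252 [0.6196 0.2252 0.1848]
318 275 [0.6233 0.2197 0.2002]
341 238 [0.6396 0.2341 0.1016]
318 262 [0.6173 0.2202 0.2016]
0.0 286 0.0237 0.6083 0.6511 0.6268 0.6415
0.02 286 0.0237 0.6099 0.6529 0.6286 0.6435
0.04 282 0.0237 0.6117 0.6545 0.6303 0.6451
0.06 279 0.0237 0.6135 0.6562 0.632 0.6468
0.08 277 0.0237 0.6153 0.6582 0.6339 0.6487
0.1 277 0.0237 0.6169 0.6599 0.6356 0.6502
0.12 281 0.0238 0.6188 0.6617 0.6374 0.6519
0.14 275 0.0239 0.6205 0.6632 0.6391 0.654
0.16 275 0.0239 0.6223 0.6654 0.6409 0.6555
0.18 273 0.0239 0.624 0.6668 0.6425 0.6573
0.2 177 0.0238 0.626 0.6612 0.6445 0.6591
0.22 138 0.024 0.6275 0.6409 0.6459 0.6547
0.24 227 0.0238 0.6295 0.672 0.6477 0.6627
0.26 269 0.0239 0.6311 0.6739 0.6494 0.6643
0.28 267 0.0239 0.6329 0.6758 0.6512 0.666
```

```bash
python3 -m jog '[{"hand":1,"travel":[0.048,-0.054,0],"twist":0},{"hand":1,"travel":[0,-0.1,-0.1],"twist":0},{"hand":1,"travel":[0,-0.1,-0.2],"twist":0},{"hand":1,"travel":[0,0,-0.2],"twist":0},{"hand":1,"travel":[0,0,-0.2],"twist":0},{"hand":1,"travel":[0,0,-0.2],"twist":0},{"hand":1,"travel":[0,0,-0.1],"twist":0},{"hand":1,"travel":[0,0,-0.1],"twist":0},{"hand":1,"travel":[0,0,0],"twist":0},{"hand":1,"travel":[0,0,0],"twist":0}]'
python3 - <<'E'
from h import *
o=r.get_obs(); print({k:np.round(o[k],4) for k in ["t","tool_pos","orientation","width","force","torque"]})
for n in ["side","wrist"]:
    o=r.get_obs();f=cams.grab_frame(n); np.savez(f"{n}3.npz",P=cloud(f,o),img=f["img"])
    c=f["img"][280:420,120:300] if n=="side" else f["img"][130:330,200:440]
    cv2.imwrite(f"pics/{n}3.png",cv2.resize(c,None,fx=4 if n=="side" else 3,fy=4 if n=="side" else 3,interpolation=cv2.INTER_CUBIC))
z=np.load("wrist2.npz");P=z["P"];X,Y,Z=P[...,0],P[...,1],P[...,2]
b=-.0877; yr=-np.sin(b)*X*(1)+np.cos(b)*Y  # rail-y coordinate
yr=X*(-np.sin(b))+Y*np.cos(b)
xr=X*np.cos(b)+Y*np.sin(b)
t=.6476*(-np.sin(b))+.2035*np.cos(b)
m=(xr>.45)&(xr<.59)&(Z>.015)&(Z<.06)
q=yr[m]-t
print("rail-y rel extents of tray/others",np.histogram(q,bins=np.arange(-.1,.08,.005)))
v=P[140:160,225:400]; 
row=152
for u in range(225,395,5): print(u,(yr[row,u]-t).round(4),Z[row,u].round(3),end=' | ')
E
```

```text
t: 11.35
tool_pos: [0.6492, 0.2014, 0.1162]
orientation: [3.141, 0.001, 3.051]
force: [-0.3, -0.3, -2.0]
width: 0.0085
{'t': np.float64(11.35), 'tool_pos': array([0.6492, 0.2014, 0.1162]), 'orientation': array([3.1414e+00, 5.0000e-04, 3.0512e+00]), 'width': np.float64(0.0085), 'force': array([-0.3209, -0.3258, -1.9941]), 'torque': array([-0.0462, -0.0443,  0.02  ])}
rail-y rel extents of tray/others (array([1012, 1145, 1276, 1330, 1267, 1113,  312, 1893,  476,   19, 1782,
        255,  380,  684,  928, 1033, 1117, 1138, 1055,  917,  630,  124,
        535,  816, 1027, 1080, 1133, 1093,  969,  791,  486,   86, 1698,
         72,    0]), array([-1.00000000e-01, -9.50000000e-02, -9.00000000e-02, -8.50000000e-02,
       -8.00000000e-02, -7.50000000e-02, -7.00000000e-02, -6.50000000e-02,
       -6.00000000e-02, -5.50000000e-02, -5.00000000e-02, -4.50000000e-02,
       -4.00000000e-02, -3.50000000e-02, -3.00000000e-02, -2.50000000e-02,
       -2.00000000e-02, -1.50000000e-02, -1.00000000e-02, -5.00000000e-03,
        8.32667268e-17,  5.00000000e-03,  1.00000000e-02,  1.50000000e-02,
      
[... 174 characters left out ...]
00000e-02,  7.00000000e-02,  7.50000000e-02]))
225 -0.0619 0.035 | 230 -0.0615 0.02 | 235 -0.0618 0.0 | 240 -0.0482 0.042 | 245 -0.0467 0.03 | 250 -0.0465 0.009 | 255 -0.0429 0.004 | 260 -0.0383 0.004 | 265 -0.0283 0.041 | 270 -0.024 0.043 | 275 -0.0197 0.046 | 280 -0.0159 0.045 | 285 -0.0118 0.046 | 290 -0.0082 0.042 | 295 -0.0044 0.038 | 300 -0.002 0.005 | 305 0.0025 0.004 | 310 0.007 0.004 | 315 0.0116 0.004 | 320 0.0161 0.005 | 325 0.0198 0.042 | 330 0.0238 0.044 | 335 0.0277 0.045 | 340 0.0315 0.047 | 345 0.0355 0.046 | 350 0.0394 0.046 | 355 0.0439 0.041 | 360 0.0485 0.037 | 365 0.0569 0.004 | 370 0.0605 0.01 | 375 0.0605 0.038 | 380 0.0635 0.044 | 385 0.0759 -0.0 | 390 0.0807 -0.001 |
```

View pics/side3.png

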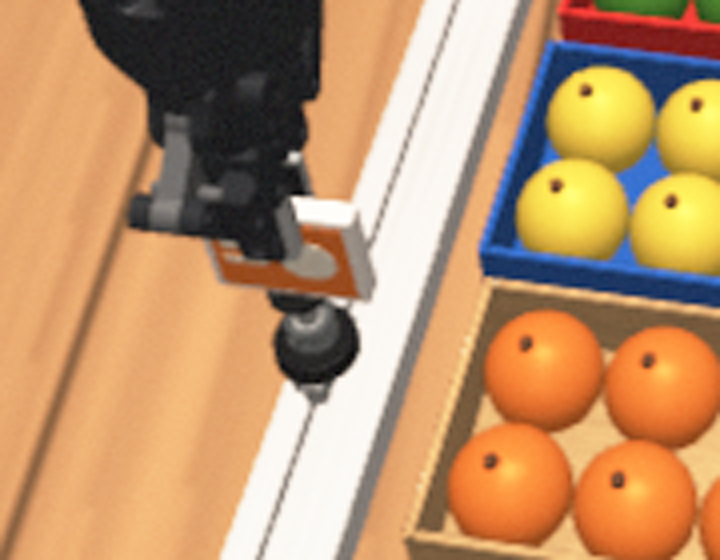

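View pics/wrist3.png

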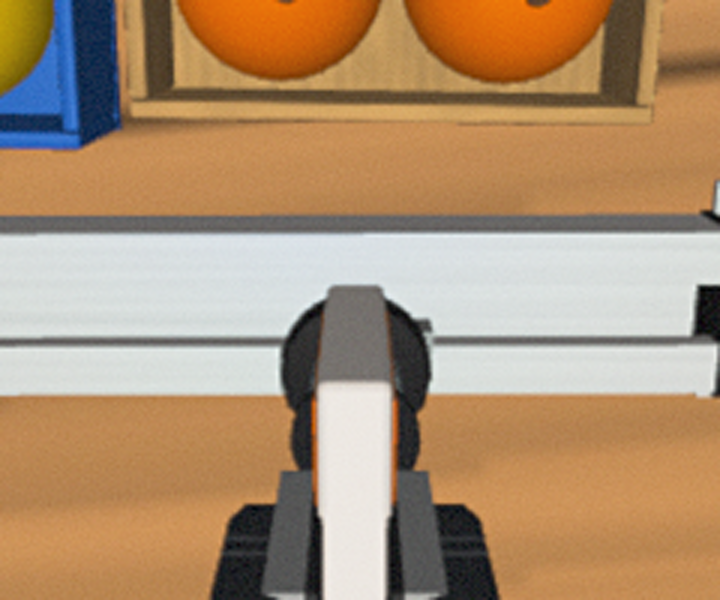

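Run:
```python
from h import *
o=r.get_obs(); print({k:np.round(o[k],4) for k in ["t","tool_pos","orientation","force"]})
b=-.0877;c,s=np.cos(b),np.sin(b)
for n in ["top0","wrist3","side0"]:
    z=np.load(n+".npz");P=z["P"];X,Y,Z=P[...,0],P[...,1],P[...,2]
    xr=X*c+Y*s; yr=-X*s+Y*c
    if n!="x":
        m=(xr>.40)&(xr<.59)&(yr>.16)&(yr<.36)&(Z>.02)&(Z<.06)
        q=np.stack([xr[m],yr[m],Z[m]],1)
        print(n,m.sum())
        h,e=np.histogram(q[:,1],bins=np.arange(.16,.36,.004)); print([(round(float(a),3),int(k)) for a,k in zip(e,h)])
        # rail edges
        m=(yr>.1)&(yr<.2)&(Z>.019)&(Z<.029)&(xr>.59)&(xr<.67); print(" rail xr",np.percentile(xr[m],[2,98]),Z[m].mean())
print("TCP yr",-.6492*s+.2014*c,"xr",.6492*c+.2014*s)
```

```text
{'t': np.float64(11.45), 'tool_pos': array([0.6495, 0.2014, 0.1167]), 'orientation': array([3.1410e+00, 1.4000e-03, 3.0511e+00]), 'force': array([ 1.5797,  0.2954, -2.1764])}
top0 6545
[(0.16, 199), (0.164, 200), (0.168, 188), (0.172, 168), (0.176, 141), (0.18, 108), (0.184, 63), (0.188, 28), (0.192, 359), (0.196, 88), (0.2, 0), (0.204, 59), (0.208, 386), (0.212, 50), (0.216, 130), (0.22, 186), (0.224, 213), (0.228, 220), (0.232, 214), (0.236, 198), (0.24, 198), (0.244, 182), (0.248, 151), (0.252, 122), (0.256, 78), (0.26, 39), (0.264, 30), (0.268, 178), (0.272, 215), (0.276, 232), (0.28, 221), (0.284, 218), (0.288, 200), (0.292, 202), (0.296, 152), (0.3, 141), (0.304, 101), (0.308, 61), (0.312, 25), (0.316, 266), (0.32, 329), (0.324, 6), (0.328, 0), (0.332, 0), (0.336, 0), (0.34, 0), (0.344, 0), (0.348, 0), (0.352, 0)]
 rail xr [0.60571683 0.64729799] 0.024414792481197822
wrist3 36481
[(0.16, 988), (0.164, 1104), (0.168, 1277), (0.172, 1327), (0.176, 1302), (0.18, 1253), (0.184, 1107), (0.188, 607), (0.192, 343), (0.196, 2280), (0.2, 2), (0.204, 0), (0.208, 611), (0.212, 1517), (0.2
[... 590 characters left out ...]
5), (0.176, 269), (0.18, 271), (0.184, 281), (0.188, 95), (0.192, 82), (0.196, 620), (0.2, 75), (0.204, 1), (0.208, 168), (0.212, 609), (0.216, 19), (0.22, 33), (0.224, 69), (0.228, 116), (0.232, 167), (0.236, 189), (0.24, 224), (0.244, 273), (0.248, 282), (0.252, 324), (0.256, 324), (0.26, 334), (0.264, 116), (0.268, 23), (0.272, 44), (0.276, 108), (0.28, 158), (0.284, 184), (0.288, 248), (0.292, 259), (0.296, 313), (0.3, 333), (0.304, 346), (0.308, 356), (0.312, 275), (0.316, 46), (0.32, 451), (0.324, 532), (0.328, 0), (0.332, 0), (0.336, 0), (0.34, 0), (0.344, 0), (0.348, 0), (0.352, 0)]
 rail xr [0.60740885 0.64914166] 0.023681161853507136
TCP yr 0.25748786772091425 xr 0.6290648599123441
```

Run:
```python
from h import *
b=-.0877;c,s=np.cos(b),np.sin(b)
z=np.load("wrist3.npz");P=z["P"];X,Y,Z=P[...,0],P[...,1],P[...,2]
xr=X*c+Y*s; yr=-X*s+Y*c
for v in range(232,250,1): print(v,[(int(1000*xr[v,u]*10)/10,int(1000*yr[v,u]*10)/10,int(1e4*Z[v,u])/10) for u in (338,340,342,344)])
m=(abs(Z-.149)<.006)&(abs(xr-.63)<.05)&(abs(yr-.2575)<.007); print(np.percentile(xr[m],[0,1,99,100]),np.percentile(yr[m],[1,99]),np.median(Z[m]))
m=(yr>.1)&(yr<.2)&(Z<.012)&(xr>.612)&(xr<.642); print("floor",np.percentile(xr[m],[0,2,98,100]))
m=(yr>.1)&(yr<.2)&(Z>.019)&(Z<.029)&(xr>.59)&(xr<.67);h,e=np.histogram(xr[m],bins=np.arange(.604,.652,.001));print([(round(float(a)*1000),int(k)) for a,k in zip(e,h)])
```

```text
232 [(630.8, 274.5, 4.1), (631.2, 276.2, 2.9), (631.3, 277.8, 2.4), (630.8, 279.3, 4.3)]
233 [(632.3, 274.6, 2.0), (632.1, 276.2, 2.8), (632.1, 277.8, 2.7), (632.0, 279.4, 3.2)]
234 [(632.8, 274.5, 3.3), (632.5, 276.1, 4.1), (632.9, 277.8, 3.0), (633.3, 279.6, 1.7)]
235 [(633.5, 274.5, 3.6), (633.7, 276.2, 3.1), (633.5, 277.8, 3.7), (633.9, 279.5, 2.5)]
236 [(622.1, 272.1, 43.9), (622.2, 273.5, 43.6), (621.8, 274.7, 45.1), (634.5, 279.5, 3.3)]
237 [(619.6, 271.4, 54.5), (622.2, 273.3, 46.2), (622.0, 274.6, 46.8), (635.5, 279.5, 2.9)]
238 [(619.5, 271.3, 57.2), (622.3, 273.2, 47.9), (621.8, 274.4, 49.6), (636.2, 279.5, 3.4)]
239 [(620.1, 271.3, 57.3), (622.3, 273.0, 50.5), (622.5, 274.4, 49.6), (637.4, 279.6, 2.1)]
240 [(619.6, 271.0, 61.0), (622.3, 272.9, 52.6), (622.2, 274.2, 52.8), (638.1, 279.6, 2.8)]
241 [(619.8, 271.0, 62.7), (621.4, 272.6, 57.7), (622.4, 274.1, 54.4), (638.8, 279.5, 3.3)]
242 [(620.0, 270.9, 64.2), (621.2, 272.4, 60.3), (623.0, 274.1, 54.7), (635.7, 278.6, 15.5)]
243 [(620.6, 270.9, 64.4), (620.8, 272.2, 63.5), (623.8, 274.1, 54.5), (635.3, 278.3, 19.3)]
244 [(
[... 529 characters left out ...]
 (638.2, 277.9, 24.9)]
[0.59878922 0.59917051 0.65731532 0.65891196] [0.25147774 0.26362325] 0.14773442080600602
floor [0.6246444  0.62535188 0.63942846 0.63987955]
[(604, 0), (605, 2), (606, 315), (607, 200), (608, 164), (609, 178), (610, 195), (611, 161), (612, 179), (613, 195), (614, 161), (615, 155), (616, 193), (617, 186), (618, 157), (619, 84), (620, 0), (621, 0), (622, 0), (623, 0), (624, 0), (625, 0), (626, 0), (627, 0), (628, 0), (629, 0), (630, 0), (631, 0), (632, 0), (633, 0), (634, 34), (635, 340), (636, 170), (637, 147), (638, 170), (639, 164), (640, 156), (641, 163), (642, 156), (643, 174), (644, 155), (645, 147), (646, 159), (647, 161), (648, 55), (649, 0), (650, 0), (651, 0)]
```

```bash
python3 -m jog '[{"hand":1,"travel":[-0.024,0.083,0],"twist":0},{"hand":1,"travel":[0,0.07,0],"twist":0},{"hand":1,"travel":[0,0.03,0],"twist":0},{"hand":1,"travel":[0,0,-0.05],"twist":0},{"hand":1,"travel":[0,0,-0.05],"twist":0},{"hand":1,"travel":[0,0,-0.05],"twist":0},{"hand":1,"travel":[0,0,-0.05],"twist":0},{"hand":1,"travel":[0,0,0],"twist":0},{"hand":1,"travel":[0,0,0],"twist":0},{"hand":1,"travel":[0,0,0],"twist":0}]'
cat > m.py <<'E'
from h import *
b=-.0877;c,s=np.cos(b),np.sin(b)
o=r.get_obs(); print({k:np.round(o[k],4).tolist() for k in ["t","tool_pos","orientation","force","torque","width"]})
f=cams.grab_frame("wrist");P=cloud(f,o);X,Y,Z=P[...,0],P[...,1],P[...,2]
tx,ty,tz=o["tool_pos"]; TX,TY=tx*c+ty*s,-tx*s+ty*c
xr=X*c+Y*s; yr=-X*s+Y*c
print("TCP xr,yr",round(TX,4),round(TY,4))
# foot +y end side face
m=(yr>TY+.0150)&(yr<TY+.019)&(Z>.026)&(Z<tz-.06)&(abs(xr-TX)<.02)
q=np.stack([xr[m],yr[m],Z[m]],1); print("foot pts",len(q)); 
if len(q): print(q[np.argsort(q[:,2])][:14].round(4).tolist(), np.median(np.sort(q[:,0])[:8]))
m=(yr>.1)&(yr<.2)&(Z>.019)&(Z<.029)&(xr>.59)&(xr<.67);x=xr[m]; print("rail",np.percentile(x,[.5,99.5]),x[x<.627].max(),x[x>.627].min())
m=(abs(Z-(tz+.032))<.006)&(abs(xr-TX)<.04)&(abs(yr-TY)<.007);print("card",np.percentile(xr[m],[1,99]))
cv2.imwrite("pics/wx%d.png"%(100*o["t"]),cv2.resize(f["img"][130:330,200:440],None,fx=3,fy=3))
E
python3 m.py
```

```text
t: 12.45
tool_pos: [0.648, 0.2104, 0.1061]
orientation: [3.141, 0.0, 3.051]
force: [0.2, -0.9, -1.8]
width: 0.0084
{'t': 12.45, 'tool_pos': [0.648, 0.2104, 0.1061], 'orientation': [3.1413, 0.0003, 3.0509], 'force': [0.2496, -0.8704, -1.8358], 'torque': [-0.0104, 0.0267, -0.0376], 'width': 0.0084}
TCP xr,yr 0.6271 0.2663
foot pts 40
[[0.6104, 0.2847, 0.026], [0.62, 0.2829, 0.0335], [0.6199, 0.2822, 0.0335], [0.6198, 0.2815, 0.0338], [0.6196, 0.2835, 0.0347], [0.6202, 0.2828, 0.035], [0.62, 0.2821, 0.0358], [0.62, 0.2835, 0.0358], [0.6199, 0.2814, 0.0359], [0.6202, 0.2813, 0.0373], [0.6202, 0.282, 0.0375], [0.6201, 0.284, 0.0378], [0.6198, 0.2833, 0.0385], [0.6205, 0.2819, 0.0388]] 0.6197805361992351
rail [0.60612343 0.64817739] 0.6196694598070778 0.6346370414915709
card [0.59701536 0.6553713 ]
```

```bash
python3 -m jog '[{"hand":1,"travel":[0,0,-0.04],"twist":0},{"hand":1,"travel":[0,0,-0.04],"twist":0},{"hand":1,"travel":[0,0,-0.04],"twist":0},{"hand":1,"travel":[0,0,-0.04],"twist":0},{"hand":1,"travel":[0,0,-0.02],"twist":0},{"hand":1,"travel":[0,0,-0.02],"twist":0},{"hand":1,"travel":[0,0,-0.02],"twist":0},{"hand":1,"travel":[0,0,-0.01],"twist":0},{"hand":1,"travel":[0,0,0],"twist":0},{"hand":1,"travel":[0,0,0],"twist":0}]'
python3 m.py
```

```text
t: 13.5
tool_pos: [0.6479, 0.2103, 0.0945]
orientation: [3.141, 0.0, 3.051]
force: [-0.5, -0.6, -0.7]
width: 0.0083
{'t': 13.5, 'tool_pos': [0.6479, 0.2103, 0.0945], 'orientation': [3.1415, 0.0001, 3.0508], 'force': [-0.4536, -0.5567, -0.7215], 'torque': [0.0121, 0.0241, -0.0025], 'width': 0.0083}
TCP xr,yr 0.627 0.2663
foot pts 30
[[0.6201, 0.284, 0.026], [0.6199, 0.2833, 0.0266], [0.6198, 0.2819, 0.0267], [0.6197, 0.2826, 0.0273], [0.6202, 0.2818, 0.0278], [0.62, 0.2825, 0.0285], [0.62, 0.2831, 0.0286], [0.6199, 0.2838, 0.0288], [0.6202, 0.2831, 0.0301], [0.6235, 0.2831, 0.0309], [0.6263, 0.2838, 0.0309], [0.6199, 0.2837, 0.031], [0.6219, 0.2837, 0.0312], [0.6198, 0.2823, 0.0313]] 0.619861615729661
rail [0.60609587 0.64799249] 0.6192327235119234 0.6348090220762345
card [0.59690518 0.65523806]
```

```bash
python3 -m jog '[{"hand":1,"travel":[0,0,-0.02],"twist":0},{"hand":1,"travel":[0,0,-0.02],"twist":0},{"hand":1,"travel":[0,0,-0.02],"twist":0},{"hand":1,"travel":[0,0,-0.02],"twist":0},{"hand":1,"travel":[0,0,-0.02],"twist":0},{"hand":1,"travel":[0,0,-0.02],"twist":0},{"hand":1,"travel":[0,0,-0.02],"twist":0},{"hand":1,"travel":[0,0,0],"twist":0},{"hand":1,"travel":[0,0,0],"twist":0},{"hand":1,"travel":[0,0,0],"twist":0}]'
python3 m.py
python3 -m jog '[{"hand":1,"travel":[0,0,-0.02],"twist":0},{"hand":1,"travel":[0,0,-0.02],"twist":0},{"hand":1,"travel":[0,0,-0.02],"twist":0},{"hand":1,"travel":[0,0,-0.02],"twist":0},{"hand":1,"travel":[0,0,0],"twist":0},{"hand":1,"travel":[0,0,0],"twist":0},{"hand":1,"travel":[0,0,0],"twist":0},{"hand":1,"travel":[0,0,0],"twist":0},{"hand":1,"travel":[0,0,0],"twist":0},{"hand":1,"travel":[0,0,0],"twist":0}]'
python3 -c "
from h import *
for i in range(3):
    o=r.get_obs(); print({k:np.round(o[k],4).tolist() for k in ['t','tool_pos','orientation','force','torque','width']}); cams.grab_frame('top')"
```

```text
t: 14.55
tool_pos: [0.6479, 0.2104, 0.0875]
orientation: [3.141, 0.0, 3.051]
force: [-0.3, -0.6, -1.5]
width: 0.0084
{'t': 14.55, 'tool_pos': [0.6479, 0.2104, 0.0875], 'orientation': [3.1415, 0.0002, 3.0509], 'force': [-0.3116, -0.6052, -1.4837], 'torque': [-0.0339, -0.0054, 0.0439], 'width': 0.0084}
TCP xr,yr 0.627 0.2663
foot pts 1
[[0.6443, 0.284, 0.0262]] 0.6442860783967493
rail [0.60607554 0.64799272] 0.6194001661402974 0.63448610209998
card [0.5968938  0.65540481]
t: 15.6
tool_pos: [0.6481, 0.2104, 0.0836]
orientation: [3.141, 0.001, 3.051]
force: [-0.7, 0.3, 2.9]
width: 0.0084
{'t': 15.6, 'tool_pos': [0.6481, 0.2104, 0.0836], 'orientation': [3.1413, 0.0005, 3.0509], 'force': [-0.7326, 0.3251, 2.8721], 'torque': [0.023, 0.1076, -0.0151], 'width': 0.0084}
{'t': 15.65, 'tool_pos': [0.648, 0.2104, 0.0836], 'orientation': [3.1413, 0.0005, 3.0509], 'force': [-0.5536, 0.0479, 4.5192], 'torque': [0.0352, 0.1162, 0.0224], 'width': 0.0087}
{'t': 15.7, 'tool_pos': [0.648, 0.2104, 0.0836], 'orientation': [3.1413, 0.0004, 3.0509], 'force': [-0.2503, -0.2986, 4.2973], 'torque': [-0.0122, 0.1341, 0.0303], 'width': 0.0086}
```

```bash
python3 -m jog '[{"hand":1,"travel":[0,0,-0.02],"twist":0},{"hand":1,"travel":[0,0,-0.02],"twist":0},{"hand":1,"travel":[0,0,-0.02],"twist":0},{"hand":1,"travel":[0,0,-0.02],"twist":0},{"hand":1,"travel":[0,0,-0.02],"twist":0},{"hand":1,"travel":[0,0,0],"twist":0},{"hand":1,"travel":[0,0,0],"twist":0},{"hand":1,"travel":[0,0,0],"twist":0},{"hand":1,"travel":[0,0,0],"twist":0},{"hand":1,"travel":[0,0,0],"twist":0}]'
cat > fz.py <<'E'
from h import *
F=[];T=[]
for i in range(8):
    o=r.get_obs(); F.append(o["force"]);T.append(o["torque"]); f=cams.grab_frame('side')
print({k:np.round(o[k],4).tolist() for k in ['t','tool_pos','orientation','width']},"F",np.mean(F,0).round(2),np.std(F,0).round(2),"T",np.mean(T,0).round(3))
cv2.imwrite("pics/sd%d.png"%(100*o["t"]),cv2.resize(f["img"][280:420,120:300],None,fx=4,fy=4,interpolation=cv2.INTER_CUBIC))
E
python3 fz.py
```

```text
t: 16.75
tool_pos: [0.6481, 0.2105, 0.0794]
orientation: [3.141, 0.001, 3.051]
force: [-1.1, -0.2, 6.2]
width: 0.0086
{'t': 17.1, 'tool_pos': [0.6481, 0.2105, 0.0794], 'orientation': [3.1411, 0.001, 3.0509], 'width': 0.0091} F [-0.95  0.17  6.78] [0.38 0.55 0.56] T [ 0.006  0.253 -0.012]
```

```bash
python3 -m jog '[{"hand":1,"travel":[0,0,-0.02],"twist":0},{"hand":1,"travel":[0,0,-0.018],"twist":0},{"hand":1,"travel":[0,0,0],"twist":0},{"hand":1,"travel":[0,0,0],"twist":0},{"hand":1,"travel":[0,0,0],"twist":0},{"hand":1,"travel":[0,0,0],"twist":0},{"hand":1,"travel":[0,0,0],"twist":0},{"hand":1,"travel":[0,0,0],"twist":0},{"hand":1,"travel":[0,0,0],"twist":0},{"hand":1,"travel":[0,0,0],"twist":0}]'
python3 fz.py; python3 m.py
```

```text
t: 18.15
tool_pos: [0.6481, 0.2105, 0.0779]
orientation: [3.141, 0.001, 3.051]
force: [-1.8, 0.3, 6.9]
width: 0.0085
{'t': 18.5, 'tool_pos': [0.6481, 0.2105, 0.0779], 'orientation': [3.1411, 0.0012, 3.0509], 'width': 0.0082} F [-1.49  0.37  7.58] [0.33 0.47 0.56] T [-0.041  0.358  0.01 ]
{'t': 18.55, 'tool_pos': [0.6481, 0.2105, 0.0779], 'orientation': [3.1411, 0.0012, 3.051], 'force': [-2.1012, 0.009, 7.9778], 'torque': [-0.0301, 0.3661, -0.0083], 'width': 0.0089}
TCP xr,yr 0.6272 0.2664
foot pts 0
rail [0.6060593  0.64834219] 0.6196374712941027 0.6345762201182387
card [0.59713944 0.6554686 ]
```

```bash
ls -t pics | head -3; mkdir -p pics; cp $(ls -t pics/sd*.png|head -1) pics/sdlast1.png
```

```text
wx1855.png
sd1850.png
sd1710.png
```

View pics/sdlast1.png

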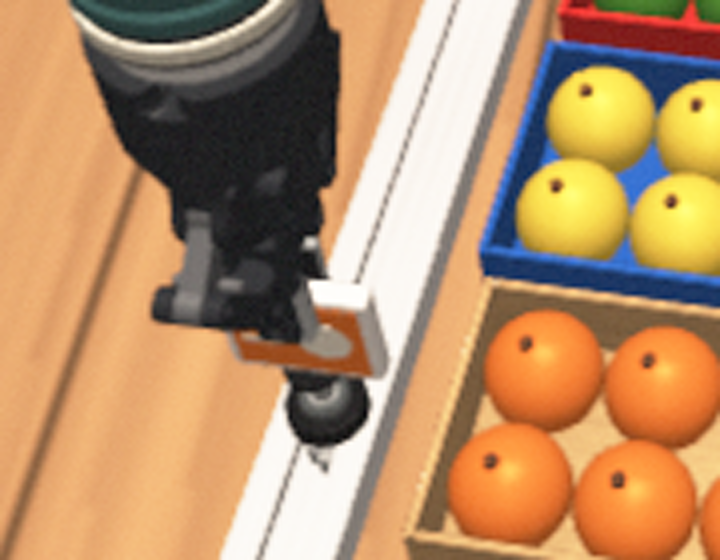

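```bash
python3 -m jog '[{"hand":1,"travel":[0,0,0],"twist":-0.5},{"hand":1,"travel":[0,0,0],"twist":-0.8},{"hand":1,"travel":[0,0,0],"twist":-0.8},{"hand":1,"travel":[0,0,0],"twist":-0.8},{"hand":1,"travel":[0,0,0],"twist":-0.8},{"hand":1,"travel":[0,0,0],"twist":-0.8},{"hand":1,"travel":[0,0,0],"twist":-0.8},{"hand":1,"travel":[0,0,0],"twist":-0.8},{"hand":1,"travel":[0,0,0],"twist":-0.4},{"hand":1,"travel":[0,0,0],"twist":0}]'
sed -i 's/range(8)/range(4)/' fz.py; python3 fz.py
```

```text
t: 19.6
tool_pos: [0.6488, 0.2104, 0.0781]
orientation: [3.14, 0.002, 2.597]
force: [-0.8, -0.2, 7.5]
width: 0.0087
{'t': 19.75, 'tool_pos': [0.6489, 0.2104, 0.0781], 'orientation': [3.1396, 0.0024, 2.5971], 'width': 0.0085} F [-0.34  0.03  7.65] [0.32 0.13 0.22] T [-0.041  0.118 -0.019]
```

```bash
python3 -m jog '[{"hand":1,"travel":[-0.008,0,0],"twist":-0.5},{"hand":1,"travel":[-0.008,0,0],"twist":-0.8},{"hand":1,"travel":[0,0,0],"twist":-0.8},{"hand":1,"travel":[0,0,0],"twist":-0.8},{"hand":1,"travel":[0,0,0],"twist":-0.8},{"hand":1,"travel":[0,0,0],"twist":-0.8},{"hand":1,"travel":[0,0,0],"twist":-0.8},{"hand":1,"travel":[0,0,0],"twist":-0.8},{"hand":1,"travel":[0,0,0],"twist":-0.4},{"hand":1,"travel":[0,0,0],"twist":0}]'
python3 fz.py; cp $(ls -t pics/sd*.png|head -1) pics/sdlast2.png
```

```text
t: 20.8
tool_pos: [0.6482, 0.2103, 0.0782]
orientation: [3.138, 0.002, 2.143]
force: [-0.3, 0.6, 7.8]
width: 0.0086
{'t': 20.95, 'tool_pos': [0.6482, 0.2104, 0.0782], 'orientation': [3.1384, 0.0016, 2.1432], 'width': 0.0085} F [0.06 0.29 7.66] [0.34 0.67 0.27] T [-0.064  0.039  0.011]
```

View pics/sdlast2.png

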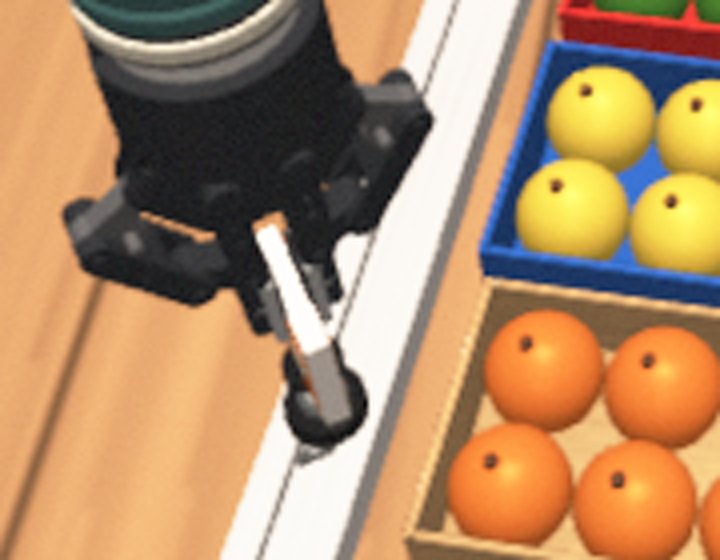

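```bash
python3 -m jog '[{"hand":1,"travel":[0,0,0],"twist":-0.7},{"hand":1,"travel":[0,0,0],"twist":-1},{"hand":1,"travel":[0,0,0],"twist":-1},{"hand":1,"travel":[0,0,0],"twist":-1},{"hand":1,"travel":[0,0,0],"twist":-1},{"hand":1,"travel":[0,0,0],"twist":-1},{"hand":1,"travel":[0,0,0],"twist":-1},{"hand":1,"travel":[0,0,0],"twist":-0.7},{"hand":1,"travel":[0,0,0],"twist":-0.5},{"hand":1,"travel":[0,0,0],"twist":-0.3}]'
python3 fz.py; cp $(ls -t pics/sd*.png|head -1) pics/sdlast3.png
```

```text
t: 22.0
tool_pos: [0.6482, 0.2104, 0.0782]
orientation: [3.138, -0.0, 1.57]
force: [-0.1, 0.5, 7.6]
width: 0.0085
{'t': 22.15, 'tool_pos': [0.6481, 0.2104, 0.0782], 'orientation': [3.1383, -0.0004, 1.5707], 'width': 0.0087} F [-0.18  0.21  7.63] [0.18 0.38 0.06] T [-0.012  0.092  0.032]
```

```bash
python3 -m jog '[{"hand":1,"travel":[0,0,0],"twist":-0.5},{"hand":1,"travel":[0,0,0],"twist":-0.5},{"hand":1,"travel":[0,0,0],"twist":-0.25},{"hand":1,"travel":[0,0,0],"twist":0},{"hand":1,"travel":[0,0,0],"twist":0},{"hand":1,"travel":[0,0,0.02],"twist":0},{"hand":1,"travel":[0,0,0.02],"twist":0},{"hand":1,"travel":[0,0,0],"twist":0},{"hand":1,"travel":[0,0,0],"twist":0},{"hand":1,"travel":[0,0,0],"twist":0}]'
python3 fz.py; cp $(ls -t pics/sd*.png|head -1) pics/sdlast3.png; python3 m.py
```

```text
t: 23.2
tool_pos: [0.6481, 0.2104, 0.0798]
orientation: [3.139, -0.001, 1.484]
force: [0.4, 0.6, 6.2]
width: 0.0088
{'t': 23.35, 'tool_pos': [0.6481, 0.2104, 0.0798], 'orientation': [3.1386, -0.0007, 1.4835], 'width': 0.0081} F [0.43 0.62 6.21] [0.51 0.27 0.18] T [-0.    -0.005 -0.026]
{'t': 23.4, 'tool_pos': [0.6481, 0.2104, 0.0798], 'orientation': [3.1386, -0.0006, 1.4836], 'force': [0.7667, 0.3195, 5.9794], 'torque': [0.0322, 0.0061, 0.0602], 'width': 0.0084}
TCP xr,yr 0.6272 0.2664
foot pts 0
rail [0.61336423 0.64147241] 0.6189553483948924 0.6351640375495201
card [0.61016079 0.64378683]
```

View pics/sdlast3.png

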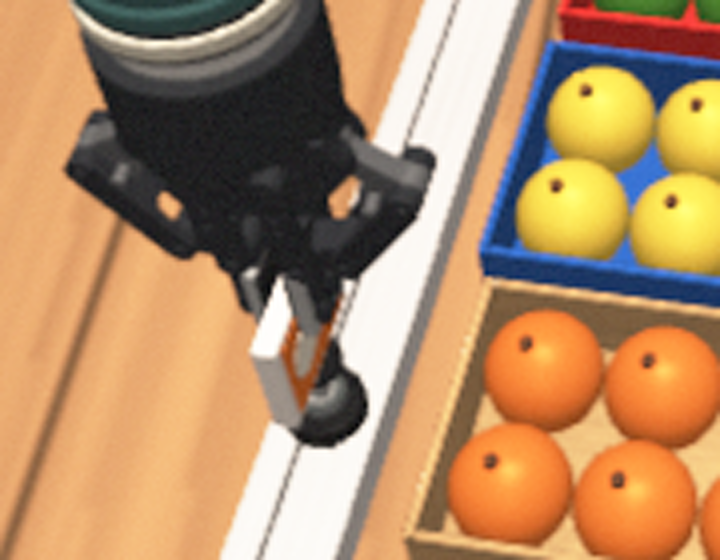

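```bash
python3 -m jog '[{"hand":1,"travel":[0,0,0.01],"twist":0},{"hand":1,"travel":[0,0,0.01],"twist":0},{"hand":1,"travel":[0,0,0.01],"twist":0},{"hand":1,"travel":[0,0,0.01],"twist":0},{"hand":1,"travel":[0,0,0.01],"twist":0},{"hand":1,"travel":[0,0,0],"twist":0},{"hand":1,"travel":[0,0,0],"twist":0},{"hand":1,"travel":[0,0,0],"twist":0},{"hand":1,"travel":[0,0,0],"twist":0},{"hand":1,"travel":[0,0,0],"twist":0}]'
python3 fz.py
```

```text
t: 24.45
tool_pos: [0.648, 0.2104, 0.0816]
orientation: [3.139, -0.0, 1.483]
force: [0.7, -1.0, 5.7]
width: 0.0082
{'t': 24.6, 'tool_pos': [0.6479, 0.2104, 0.0816], 'orientation': [3.1392, -0.0005, 1.4835], 'width': 0.0085} F [ 1.14 -0.16  5.63] [0.39 0.49 0.29] T [ 0.043 -0.187  0.002]
```

```bash
python3 -m jog '[{"hand":1,"travel":[0,0,0.01],"twist":0},{"hand":1,"travel":[0,0,0.01],"twist":0},{"hand":1,"travel":[0,0,0.01],"twist":0},{"hand":1,"travel":[0,0,0.01],"twist":0},{"hand":1,"travel":[0,0,0],"twist":0},{"hand":1,"travel":[0,0,0],"twist":0},{"hand":1,"travel":[0,0,0],"twist":0},{"hand":1,"travel":[0,0,0],"twist":0},{"hand":1,"travel":[0,0,0],"twist":0},{"hand":1,"travel":[0,0,0],"twist":0}]'
python3 fz.py
```

```text
t: 25.65
tool_pos: [0.6473, 0.2104, 0.0831]
orientation: [3.141, -0.0, 1.484]
force: [4.5, 1.1, 4.4]
width: 0.0083
{'t': 25.8, 'tool_pos': [0.6472, 0.2103, 0.0831], 'orientation': [3.1411, -0.0, 1.4836], 'width': 0.0087} F [3.73 0.59 3.77] [0.56 0.4  0.65] T [ 0.04  -0.817  0.006]
```

```bash
python3 -m jog '[{"hand":1,"travel":[0.01,0,0],"twist":0},{"hand":1,"travel":[0.01,0,0],"twist":0},{"hand":1,"travel":[0,0,0],"twist":0},{"hand":1,"travel":[0,0,0],"twist":0},{"hand":1,"travel":[0,0,0],"twist":0},{"hand":1,"travel":[0,0,0],"twist":0},{"hand":1,"travel":[0,0,0],"twist":0},{"hand":1,"travel":[0,0,0],"twist":0},{"hand":1,"travel":[0,0,0],"twist":0},{"hand":1,"travel":[0,0,0],"twist":0}]'
python3 fz.py; python3 m.py
```

```text
t: 26.85
tool_pos: [0.6479, 0.2104, 0.0829]
orientation: [-3.141, 0.0, 1.484]
force: [0.8, 0.4, 4.1]
width: 0.0085
{'t': 27.0, 'tool_pos': [0.6479, 0.2104, 0.083], 'orientation': [-3.1413, 0.0001, 1.4836], 'width': 0.0085} F [0.91 0.46 3.8 ] [0.25 0.25 0.22] T [ 0.014 -0.225 -0.01 ]
{'t': 27.05, 'tool_pos': [0.6479, 0.2104, 0.0829], 'orientation': [-3.1412, 0.0001, 1.4836], 'force': [1.9854, -0.1226, 3.6899], 'torque': [0.0094, -0.217, -0.0497], 'width': 0.0086}
TCP xr,yr 0.627 0.2663
foot pts 0
rail [0.61273781 0.64124737] 0.6189428076573242 0.6348834341855885
card [0.61036238 0.64360473]
```

```bash
python3 -m jog '[{"hand":1,"travel":[0.005,0,0.01],"twist":0},{"hand":1,"travel":[0.005,0,0.01],"twist":0},{"hand":1,"travel":[0,0,0],"twist":0},{"hand":1,"travel":[0,0,0],"twist":0},{"hand":1,"travel":[0,0,0],"twist":0},{"hand":1,"travel":[0,0,0],"twist":0},{"hand":1,"travel":[0,0,0],"twist":0},{"hand":1,"travel":[0,0,0],"twist":0},{"hand":1,"travel":[0,0,0],"twist":0},{"hand":1,"travel":[0,0,0],"twist":0}]'
python3 fz.py
```

```text
t: 28.1
tool_pos: [0.6481, 0.2103, 0.0833]
orientation: [-3.14, 0.0, 1.484]
force: [-0.7, 1.1, -2.8]
width: 0.0086
{'t': 28.25, 'tool_pos': [0.6481, 0.2103, 0.0833], 'orientation': [-3.1402, 0.0004, 1.4836], 'width': 0.0086} F [ 0.13  0.6  -3.28] [0.53 0.84 0.36] T [ 0.122 -0.032  0.016]
```

```bash
python3 -m jog '[{"hand":1,"travel":[0,0,-0.008],"twist":0},{"hand":1,"travel":[0,0,0],"twist":0},{"hand":1,"travel":[0,0,0],"twist":0},{"hand":0.6,"travel":[0,0,0],"twist":0},{"hand":0.5,"travel":[0,0,0],"twist":0},{"hand":0.4,"travel":[0,0,0],"twist":0},{"hand":0.3,"travel":[0,0,0],"twist":0},{"hand":0.2,"travel":[0,0,0],"twist":0},{"hand":0.2,"travel":[0,0,0],"twist":0},{"hand":0.2,"travel":[0,0,0],"twist":0}]' 20
python3 fz.py; cp $(ls -t pics/sd*.png|head -1) pics/sdlast4.png;  python3 m.py;cp $(ls -t pics/wx*.png|head -1) pics/wxlast4.png
```

```text
t: 29.3
tool_pos: [0.6486, 0.2104, 0.0837]
orientation: [3.141, -0.0, 1.484]
force: [0.5, 0.1, -0.0]
width: 0.0341
{'t': 29.45, 'tool_pos': [0.6485, 0.2104, 0.0836], 'orientation': [-3.1416, 0.0, 1.4836], 'width': 0.034} F [ 0.14 -0.06 -0.07] [0.33 0.19 0.28] T [-0.002  0.003  0.016]
{'t': 29.5, 'tool_pos': [0.6486, 0.2104, 0.0836], 'orientation': [3.1416, 0.0, 1.4836], 'force': [-0.1732, -0.2022, -0.1368], 'torque': [-0.0055, -0.0235, -0.0564], 'width': 0.0345}
TCP xr,yr 0.6276 0.2663
foot pts 0
rail [0.60610633 0.6478337 ] 0.6189639252781389 0.6349155334614947
card [0.59841001 0.65701309]
```

View pics/sdlast4.png

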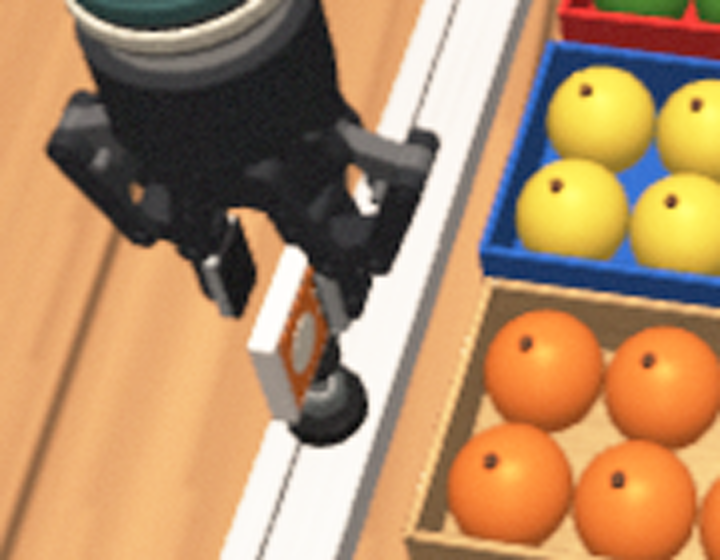

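View pics/wxlast4.png

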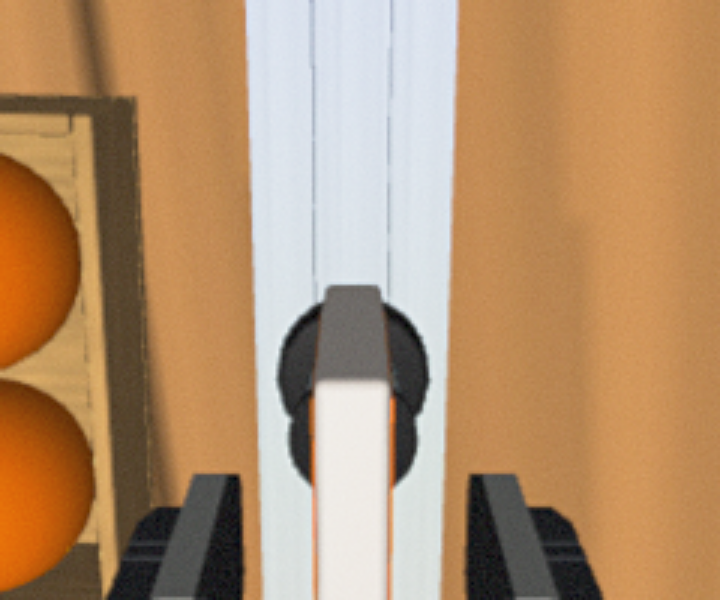

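The pads are clear on both sides and the holder stands square and centred in the slot. I'm retreating straight up.

```bash
python3 -m jog '[{"hand":0.2,"travel":[0,0,0.1],"twist":0},{"hand":0.2,"travel":[0,0,0.2],"twist":0},{"hand":0.2,"travel":[0,0,0.3],"twist":0},{"hand":0.2,"travel":[0,0,0.4],"twist":0},{"hand":0.2,"travel":[0,0,0.5],"twist":0},{"hand":0.2,"travel":[0,0,0.5],"twist":0},{"hand":0.2,"travel":[0,0,0.4],"twist":0},{"hand":0.2,"travel":[0,0,0.3],"twist":0},{"hand":0.2,"travel":[0,0,0.2],"twist":0},{"hand":0.2,"travel":[0,0,0],"twist":0}]'
python3 - <<'E'
from h import *
b=-.0877;c,s=np.cos(b),np.sin(b)
for n in ["side","wrist","top"]:
    o=r.get_obs();f=cams.grab_frame(n);P=cloud(f,o); cv2.imwrite(f"pics/{n}_end.png",f["img"])
    X,Y,Z=P[...,0],P[...,1],P[...,2];xr=X*c+Y*s; yr=-X*s+Y*c
    m=(abs(xr-.627)<.03)&(abs(yr-.2665)<.05)&(Z>.108)&(Z<.13)
    if m.sum()>50:
        q=np.stack([xr[m],yr[m]],1);print(n,m.sum(),np.percentile(Z[m],[50,95]).round(4),cv2.minAreaRect((q*1000).astype(np.float32)))
print(np.round(o["tool_pos"],4),o["t"],o["force"])
t0=np.load("top0.npz")["img"];
E
```

```text
t: 30.55
tool_pos: [0.6493, 0.2105, 0.2312]
orientation: [3.138, -0.001, 1.484]
force: [0.5, -0.9, 0.2]
width: 0.0341
side 304 [0.1136 0.1156] ((627.8201293945312, 267.5260314941406), (61.90363693237305, 10.883039474487305), 89.60845184326172)
wrist 942 [0.1143 0.1154] ((627.2261962890625, 267.2725524902344), (10.706820487976074, 59.71970748901367), 0.26835885643959045)
top 260 [0.1146 0.1171] ((626.7338256835938, 265.17767333984375), (11.396557807922363, 59.82267379760742), 0.308277428150177)
[0.6483 0.2103 0.2279] 30.65 [0.21223116 0.0482467  0.34933151]
```

View pics/side_end.png

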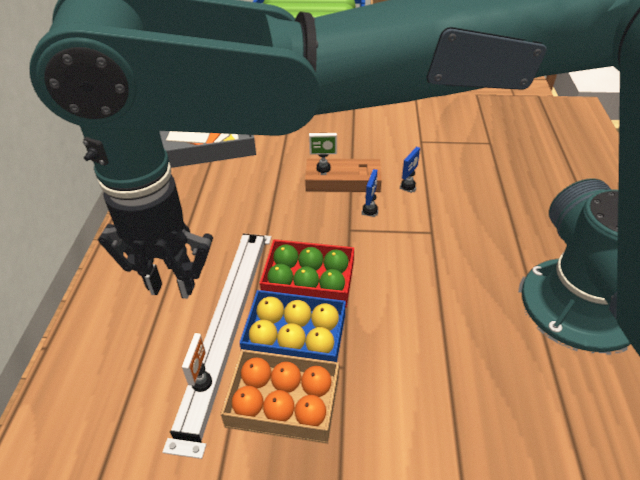

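View pics/wrist_end.png

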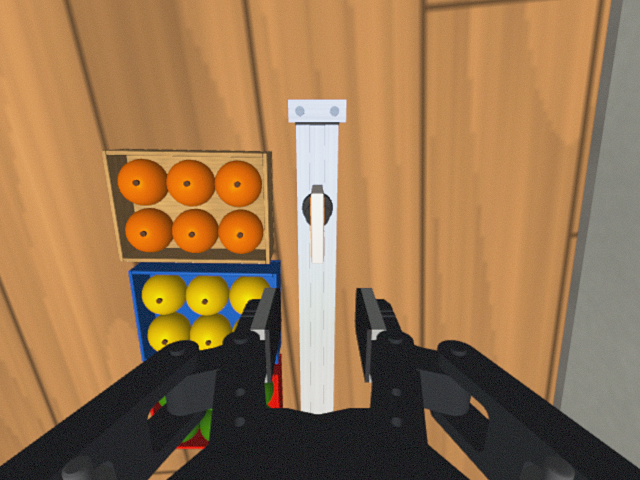

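```bash
python3 -c "
from plant import sign_off
print(sign_off())"
```

```text
the job is handed in; nothing more can be done
None
```

The holder with the orange card is now locked upright in the rail, level with the middle of the mandarin tray, and I handed the job in at about 31 s. I lowered its foot through the slot and pressed against the collar spring with about 9 N. I then turned it a quarter turn clockwise and let it rise, easing off a sideways drag of about 4 N on the way up. An upward tug met a firm stop at the lips; then I let go and raised the gripper straight up.

**Last checks:**
- **Square:** the card is within about 0.3° of square to the rail.
- **Position:** it is centred on the slot. Along the rail it is within about 2 mm of the tray's middle, and the three cameras differ by about 2 mm on this.
- **Locked height:** the card's top is at 115 mm, which puts the foot at about 10 mm, the locked height. That uses my own estimate of the stem length, since the foot can't be seen inside the rail.
- **Everything else:** the robot was touching nothing at the end. In the final pictures the trays, the green holder and the blue look-alikes appear where they were; I compared those by eye only.

One correction on the way: my first estimate of the tray's middle, from hand-picked fruit pixels, was about 9 mm off. I re-measured from the tray's edges in all three cameras before lowering the foot into the slot.

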